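Take out the bayonet filter and hold the cover plate over its screw holes

ROBOT

A 6-joint arm with a two-finger parallel gripper is mounted at the origin on a cart in front of the work surface, level with it; the furniture and walls round the work are solid. World frame = base frame: x ahead of the robot, y to its left, z up, the work surface at z = 0. Lengths are in m, angles in degrees, forces in N, time in s.
With the tool pointing down it reaches from about 0.375 to 0.75 m from the base axis. Payload 9 kg.
Tool frame: the origin (TCP) lies on the centre line of the jaws, within the pads' length; the fingertips stand 17 mm ahead of it and the grasp point (between the pads) lies 2 mm behind it (env.nose_length is the distance from the TCP to the fingertips, in m); z points along the fingers, y is the line along which they close (so a half turn about z gives the same grasp; the last joint's range is limited). The gripper opens to 85 mm and grips with 20 to 120 N. Pads are 22 mm wide; open, the fingers measure 114 mm over their backs; the gripper's body (76 mm by 85 mm) begins 54 mm behind the grasp point. The pads swing forward as they close: fully open they stand 13 mm farther back than shut.
Start: joints at [-81.457, 5.964, 5.575, 89.605, 0, 77.527], TCP at [0.215, -0.56, 0.248] pointing down, gripper open.
Joint ranges: [-171.21, 171.21], [-48.23, 106.86], [-62.78, 66.21], [-105.2, 120.99], [-86.42, 89.51], [-180, 180]. Speed limits (degrees/s): [127.2, 127.2, 147.25, 180, 180, 180].

INTERFACE

Orientations are given as a 3x3 rotation matrix whose columns are the frame's x, y, z axes.
In Python, from workcell import env gives the robot as it stands.
- The arm moves only by the shell command python3 -m creep 'ROWS'. ROWS is a JSON object of lists of equal length, an entry for each row: "offset": the shift along the tool's x, y, z in m, a list of three; "yaw": the turn about the tool's z in degrees; "hand": the opening, from 0 (shut) to 1 (fully open). A call has exactly 5 rows; each row shifts and turns the commanded pose from where the row before left it, along the tool's axes as they then stand; what a row does not reach is not made up. A row lasts 1/12 s, in which the tool goes at most 41.7 mm and 7.16 degrees, less where a joint would pass 70% of its speed; a pose out of reach is approached as far as the arm can. A call is refused whole if a number of a shift passes 0.0417 or a number of a turn 7.16, either way. A call with a gripper value outside its range is refused whole. The fingers move at their own pace and stop on an object; the grip force is fixed at half the most. Time passes only in rows, so rows that do not move let the fingers close, or fill a call up. It gives the time, the measured TCP pose, the force, the opening and the grip force at its end, in the units of the state.
- env.read_state(): the state, without advancing time (a new reading comes with each control period).
- env.read_camera(name): name is "side" or "top" or "wrist"; returns (picture, depth): 480x640x3 uint8, blue, green, red; 480x640 float32, m along the optical axis (not along the pixel's ray), 0 where there is no reading.
- env.get_calibration(name): a dict with "intrinsics" (3x3 intrinsics, pixels), "R" (3x3) and "t" (3): a world point X has camera coordinates R X + t. Camera axes: x right, y down, z forward; pixel columns grow to the right and rows downward; lengths in m; the calibration is good to about 2 mm. A picture is of the moment at which its call begins: read the wrist's pose just before it. get_calibration takes no time and is no camera call; for the wrist camera it gives the pose at the moment of the call.
- env.hand_in(): hands the job in; it is judged then, once.
The state is a dict: "time": time; "joints": joint angles; "dq": joint speeds; "joint_torque": joint torques, N m; "tcp_pos": TCP position; "tcp_rot": TCP orientation; "ft_force": force on the tool from outside, world axes, zero at the start; "moment": the same for the moment, N m; "grip_width": finger opening in m; "grip_force": force on a finger pad.
Only numpy, scipy, OpenCV 4.12 (cv2) and the standard library are available. Lean on these libraries where they do the work, as an engineer would, in place of code of your own. Each camera call takes 0.05 s, during which the arm holds its last target. There are 200 camera calls.

TASK

The water filter unit is to be closed off: turn the blue filter anticlockwise by its grip bar to its stop, when the bar lies along the unit, lift it out and set it down gently on the white plate. Then pick up the stainless cover plate by its grip bar and hold it level about 1 cm above the seat of the empty filter socket, touching nothing of the unit, its four holes over the four brass threads, so that I can slip the gasket in and start the screws; finish while still holding it there. Leave the other things on the board where they are.

Things in the scene. Friction and masses are not known exactly. Their poses are not given: they have to be found in the camera images.
- filter_unit: Water filter unit, fixed to the pale board that covers the hob: white housing 170 (x) x 120 (y) x 90 mm high, two 20 mm hose connections at its rear (+x). Origin: centre of its underside, on the board; x along its length to the rear, z up. On top a grey seat 102 x 82 mm, face at z = 90 mm, centred at x = -20 mm, y = 0, with four brass threads of 5 mm bore.
- port (a point): Middle of the seat's face, on the axis of the black round bayonet socket; axes as the unit's. The socket: 36 mm opening in a 6 mm collar, with two slots along the unit's x axis, in front and behind, through which the filter's lugs lift out.
- filter: Spent filter in the socket, 0.16 kg: blue head 58 mm across lying on the seat, on it a grip bar 50 long, 12 thick, 24 mm high; below it a white stem, 33 mm across, 44 mm long, with two lugs (46 mm over both) under the collar, in line with the bar. Origin: on the axis at the foot of the stem; x along the bar (white mark at +x), z up; head z = 44 to 53, bar z = 53 to 77 mm.
- filter_grip (a point): Middle of the filter's grip bar, 67 mm above the foot. Locked, the bar stands 0.8 to 1.25 rad clockwise (from above) of the unit's x axis. It turns anticlockwise, easily, to a stop within 0.1 rad past the unit's x axis; within 0.12 rad of that axis it lifts straight out, lugs clear of the collar after 15 mm, the stem after 44 mm.
- drip_plate: Loose white china plate, 176 mm across, 20 mm high at the rim, flat middle 120 mm across with its upper face 8 mm above the board. Origin: centre of its underside.
- cover: Loose stainless cover plate, 200 g, 92 (x) x 72 (y) x 5 mm, lying on the board, with a black grip bar on top along its x axis: 54 mm long, 12 mm thick, from z = 5 to 27 mm, and four 9 mm holes at the corners. Origin: centre of its underside; z up. It fits the seat either way round (half a turn makes no difference).
- cover_grip (a point): Middle of the cover plate's grip bar, 18 mm above the plate's underside.
- hole0 (a point): Hole 0 in the cover plate's +x +y corner (plate frame x +38 mm, y +28 mm), centre of the hole, at the underside.
- hole1 (a point): Hole 1 in the cover plate's -x +y corner (plate frame x -38 mm, y +28 mm), centre of the hole, at the underside.
- hole2 (a point): Hole 2 in the cover plate's -x -y corner (plate frame x -38 mm, y -28 mm), centre of the hole, at the underside.
- hole3 (a point): Hole 3 in the cover plate's +x -y corner (plate frame x +38 mm, y -28 mm), centre of the hole, at the underside.
- thread0 (a point): Thread 0 in the unit's seat, centre of the brass thread at unit frame x +18 mm, y +28 mm, at the level of the seat (z 90 mm).
- thread1 (a point): Thread 1 in the unit's seat, centre of the brass thread at unit frame x -58 mm, y +28 mm, at the level of the seat (z 90 mm).
- thread2 (a point): Thread 2 in the unit's seat, centre of the brass thread at unit frame x -58 mm, y -28 mm, at the level of the seat (z 90 mm).
- thread3 (a point): Thread 3 in the unit's seat, centre of the brass thread at unit frame x +18 mm, y -28 mm, at the level of the seat (z 90 mm).
- screwdriver: Loose screwdriver lying at the front of the board, about 190 mm long; origin near its middle. Leave it alone.
- mug: Loose china mug with a leaf pattern, 92 mm wide, 95 mm high, at the board's rear left; origin at its underside. Leave it alone.
- spice_jar: Loose spice jar with a yellow cap, 45 mm across, 100 mm high, at the rear right; origin at its underside. Leave it alone.
- egg_timer: Loose round kitchen timer, red over white, 63 mm across, 60 mm high, on the right; origin at its underside. Leave it alone.

How it is judged:
By the outcome, as a careful person would: the job done as asked, in the order asked, and still so for the second after the job is handed in, while the arm keeps its last pose, push and grip.
It also fails if it takes over 64 s, if anything falls off the work surface, if the arm or the gripper's body presses on something with over 40 N, if the wrist force passes 120 N, or if a joint passes its speed limit or range.

## Working session

There is one attempt and no reset: what is moved stays moved. The work goes in short steps, Python scripts to look and compute and a shell command to move; the robot and the scene stay as the last step left them, time stands still between calls to the robot, and variables do not carry over. Pictures are saved under pics/ and viewed, at most 10 in all, crops included, and the job is handed in when it is done.

```bash
mkdir -p pics
cat > h.py <<'E'
import numpy as np, cv2
from workcell import env
def grab(n):
    c=env.get_calibration(n); p,d=env.read_camera(n); return p,d,np.array(c['intrinsics']),np.array(c['R']),np.array(c['t'])
def plane(uv,z,K,R,t):
    uv=np.atleast_2d(uv).astype(float); r=np.c_[uv,np.ones(len(uv))]@np.linalg.inv(K).T@R; o=-R.T@t
    return o+r*((z-o[2])/r[:,2])[:,None]
def cloud(d,K,R,t):
    v,u=np.mgrid[:480,:640]; P=np.dstack([u,v,np.ones_like(u)])@np.linalg.inv(K).T*d[...,None]
    return (P-t)@R
E
python3 - <<'E'
from h import *
for n in ['top','side']:
    p,d,K,R,t=grab(n); cv2.imwrite(f'pics/{n}0.png',p); np.savez(f'{n}0.npz',p=p,d=d,K=K,R=R,t=t); print(n,(-R.T@t).round(3),R[2].round(2),K[0,0])
s=env.read_state(); print(s['tcp_pos'],s['tcp_rot'],s['grip_width'],s['ft_force'],env.nose_length)
E
```

```text
top [0.375 0.048 1.102] [ 0.19  0.03 -0.98] 519.7215921417264
side [ 0.376 -0.669  0.525] [ 0.2   0.86 -0.47] 436.4536196229078
[ 0.21513913 -0.55979796  0.24758941] [[ 9.33492020e-01  3.58598132e-01 -1.68370528e-04]
 [ 3.58598065e-01 -9.33491277e-01  1.20961485e-03]
 [ 2.76593208e-04 -1.18954316e-03 -9.99999254e-01]] 0.08548725721595292 [-0.12590519 -0.29392493 -0.63306602] 0.017
```

View pics/top0.png

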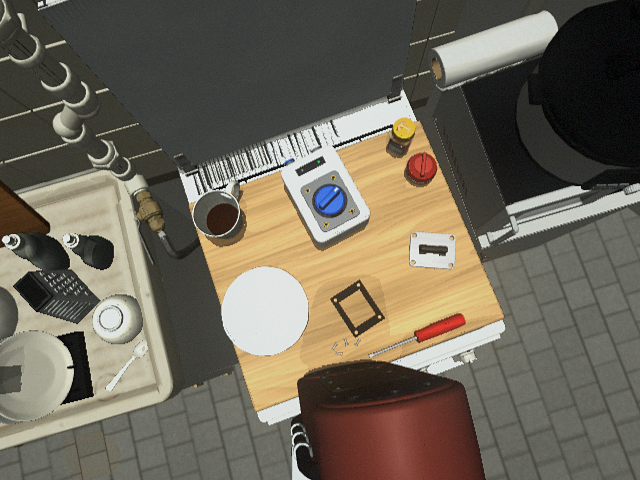

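View pics/side0.png

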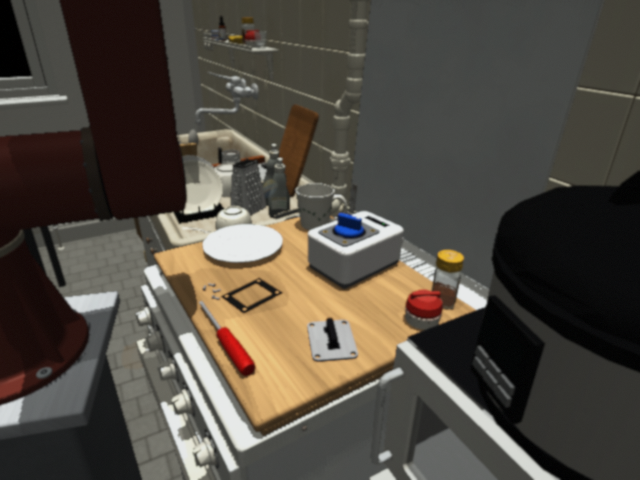

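The top view shows the unit at (327,195) with the blue filter at (329,200), the white plate at (265,310), the cover at (432,250), the screwdriver at (420,337), and the gasket and screws at (357,307). The side view shows the same things, with nothing over the filter.

```bash
cat > m.py <<'E'
from h import *
def rect(m,z,c,name,off=None):
    K,R,t=c; n,l,s,ce=cv2.connectedComponentsWithStats(m.astype(np.uint8)); 
    if n<2: print(name,'none'); return
    i=1+s[1:,4].argmax(); cn,_=cv2.findContours((l==i).astype(np.uint8),0,2); P=plane(cn[0][:,0],z,K,R,t)
    r=cv2.minAreaRect((P[:,:2]*1000).astype(np.float32)); b=cv2.boxPoints(r); e=[b[1]-b[0],b[2]-b[1]]; e=e[np.argmax([np.hypot(*q) for q in e])]
    print(name,'centre',np.round(r[0],1),'size',np.round(r[1],1),'long axis',round(np.degrees(np.arctan2(e[1],e[0])),2),s[i,4])
E
python3 - <<'E'
from m import *
f=np.load('top0.npz'); p,d,K,R,t=[f[k] for k in 'pdKRt']; c=(K,R,t); W=cloud(d,K,R,t); X,Y,Z=W[...,0],W[...,1],W[...,2]
h=cv2.cvtColor(p,cv2.COLOR_BGR2HSV); H,S,V=cv2.split(h)
v,u=np.mgrid[:480,:640]
def box(a,b,e,g): return (u>a)&(u<b)&(v>e)&(v<g)
print('board z',np.median(Z[box(360,400,250,275)]), 'seat', np.median(Z[box(305,310,195,205)]),'plate mid',np.median(Z[box(255,275,300,320)]))
un=box(270,380,140,255); zt=np.median(Z[un&(Z>.07)&(Z<.11)]); print('unit top z',zt)
rect(un&(Z>zt-.02)&(Z<zt+.06),zt,c,'unit')
bl=un&(H>100)&(H<130)&(S>120); print('blue z pct',np.percentile(Z[bl],[5,25,50,75,95]).round(4))
zb=np.percentile(Z[bl],96)
rect(bl&(Z>zb-.008),zb,c,'bar'); rect(bl,zt+.009,c,'head')
g=un&(V<150)&(V>60)&(S<90)&box(300,360,170,230); rect(g|(bl),zt,c,'seat')
co=box(395,470,225,280); rect(co&(S<60)&(V>120),.005+np.median(Z[box(360,400,250,275)]),c,'cover'); print('coverz',np.percentile(Z[co&(V<60)],[50,80,95]).round(4), np.median(Z[co&(S<60)&(V>120)]))
rect(co&(V<60),.027,c,'covbar'); 
pl=box(210,320,255,365)&(S<60)&(V>150); rect(pl,.02,c,'plate')
th=un&(H>12)&(H<32)&(S>90)&box(300,360,170,230)&(V>90)
n,l,s,ce=cv2.connectedComponentsWithStats(th.astype(np.uint8)); 
for i in range(1,n):
  if s[i,4]>2: print('brass',ce[i].round(1),s[i,4],plane(ce[i],zt,*c)[0,:2].round(4))
big=cv2.resize(p[130:290,270:480],None,fx=3.8,fy=3.7,interpolation=2); cv2.imwrite('pics/crop.png',big[:600,:800])
E
```

```text
board z 0.043798969278130234 seat 0.133442168843022 plate mid 0.05194246013794298
unit top z 0.09397900379675057
unit centre [646.1  78.2] size [193.9 125.3] long axis 26.7 5346
blue z pct [0.1376 0.1412 0.1428 0.1467 0.1678]
bar centre [618.2  67.5] size [11.9 49.4] long axis -44.05 155
head centre [628.6  67.7] size [57.5 59.1] long axis -1.72 627
seat centre [627.9  68. ] size [106.1  85.3] long axis 26.69 1474
cover centre [ 530.1 -137.1] size [91.8 72.3] long axis 83.81 1287
coverz [0.0618 0.0691 0.0718] 0.04863663694067084
covbar centre [ 530.  -139.4] size [54.6 15.8] long axis 72.7 57
plate centre [417.9 210.6] size [181.7 181.1] long axis 25.72 6146
brass [355.5 177.5] 126 [0.6747 0.0145]
brass [332.7 176.8] 15 [0.6776 0.0601]
brass [307.1 190.1] 16 [0.6516 0.1123]
brass [352.  210.4] 13 [0.607  0.0237]
brass [303.1 224.9] 53 [0.5806 0.1215]
brass [325.6 224.2] 17 [0.5805 0.0767]
```

View pics/crop.png

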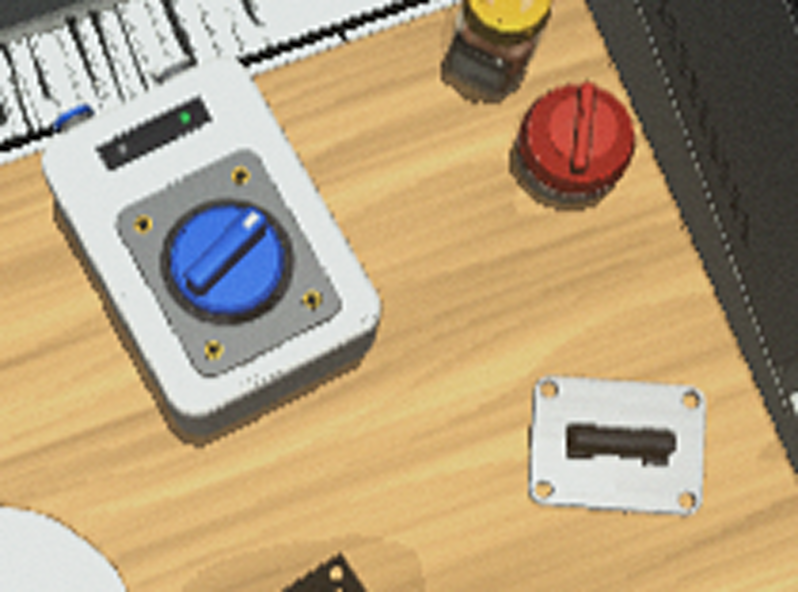

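The crop confirms the unit with four brass threads at the seat corners. The bar lies at about -45° in world and the cover's bar lies along its length. The board surface is at z=0.044, so I redo the rays with the right heights.

Run:
```python
from m import *
f=np.load('top0.npz'); p,d,K,R,t=[f[k] for k in 'pdKRt']; c=(K,R,t); W=cloud(d,K,R,t); Z=W[...,2]
h=cv2.cvtColor(p,cv2.COLOR_BGR2HSV); H,S,V=cv2.split(h); v,u=np.mgrid[:480,:640]
B=.0438
def box(a,b,e,g): return (u>a)&(u<b)&(v>e)&(v<g)
th=box(300,360,170,230)&(H>12)&(H<32)&(S>90)&(V>90)
n,l,s,ce=cv2.connectedComponentsWithStats(th.astype(np.uint8))
q=[ce[i] for i in range(1,n) if 8<s[i,4]<30]; T=plane(q,B+.09,*c)[:,:2]*1000
print(T.round(1)); print('port',T.mean(0).round(1),[round(float(np.hypot(*(T[i]-T[j]))),1) for i in range(4) for j in range(i)])
print('angles (rear,right)->(front,right):')
for i in range(4):
  for j in range(i):
    e=T[j]-T[i]; L=np.hypot(*e)
    if 70<L<82: print('x axis',np.degrees(np.arctan2(*e[::-1])).round(2))
    if 50<L<62: print('y axis',np.degrees(np.arctan2(*e[::-1])).round(2))
bl=box(300,360,170,230)&(H>100)&(H<130)&(S>120)
rect(bl&(Z>.158),B+.123,c,'bar'); rect(bl,B+.099,c,'head')
co=box(395,470,225,280); rect(co&((S<60)&(V>120)|(V<70)),B+.005,c,'cover'); rect(co&(Z>B+.015),B+.027,c,'covbar')
rect(box(210,320,255,365)&(S<60)&(V>150),B+.02,c,'plate')
for i,z,x in ((0,.1678,0),): pass
# heights of the other things near the paths
P=W.reshape(-1,3); 
for n,(a,b,e,g) in dict(mug=(190,245,180,245),jar=(385,416,115,160),timer=(402,440,148,188)).items():
  w=W[box(a,b,e,g)&(Z>B+.03)&(Z<.25)]; print(n,w.min(0).round(3),w.max(0).round(3))
```

```text
[[665.7  59.6]
 [640.7 109.7]
 [597.9  24.6]
 [572.4  75.6]]
port [619.2  67.4] [56.0, 76.3, 95.2, 94.6, 76.3, 56.9]
angles (rear,right)->(front,right):
y axis -63.46
x axis 27.32
x axis 26.6
y axis -63.45
bar centre [618.5  67.6] size [12.  49.5] long axis -44.05 155
head centre [618.5  66.9] size [55.2 56.8] long axis -1.72 627
cover centre [ 530.1 -137.1] size [91.8 72.3] long axis 83.81 1404
covbar centre [ 529.8 -136.4] size [53.7 13.6] long axis 83.49 181
plate centre [416.2 204. ] size [174.3 173.8] long axis 25.72 6146
mug [0.555 0.24  0.074] [0.671 0.333 0.143]
jar [ 0.707 -0.108  0.074] [ 0.781 -0.056  0.148]
timer [ 0.667 -0.15   0.074] [ 0.736 -0.084  0.106]
```

```bash
cat > goto.py <<'E'
import sys; from h import *
# usage: goto.py x y z angle(deg of tool x) -> remaining motion in tool axes (mm) and yaw
a=[float(x) for x in sys.argv[1:5]]; s=env.read_state(); R=np.array(s['tcp_rot']); ang=np.degrees(np.arctan2(R[1,0],R[0,0]))
dw=np.array(a[:3])-s['tcp_pos']; dy=-((a[3]-ang+180)%360-180)
print('t',round(s['time'],2),'tcp mm',(np.array(s['tcp_pos'])*1000).round(1),'ang',round(ang,2),'tilt',R[2].round(4),'j',np.round(s['joints'],1))
print('offset mm',(R.T@dw*1000).round(1),'yaw',round(dy,2),'F',np.round(s['ft_force'],1),'M',np.round(s['moment'],2),'w',round(s['grip_width']*1000,1),'gf',round(s['grip_force'],1))
E
python3 -m creep '{"offset":[[0,0,0],[0,0,0],[0,0,0],[0,0,0],[0,0,0]],"yaw":[-7,-7,-7,-7,-7],"hand":[0.55,0.55,0.55,0.55,0.55]}'
python3 -m creep '{"offset":[[0,0,0],[0,0,0],[0,0,0],[0,0,0],[0,0,0]],"yaw":[-7,-7,-7,-7,-7],"hand":[0.55,0.55,0.55,0.55,0.55]}'
python3 -m creep '{"offset":[[0,0,0],[0,0,0],[0,0,0],[0,0,0],[0,0,0]],"yaw":[-7,-7,-7,-7,-7],"hand":[0.55,0.55,0.55,0.55,0.55]}'
python3 goto.py 0.6188 0.0675 0.21 135.95
```

```text
time: 0.52
tcp_pos: [0.2152, -0.5599, 0.2478]
tcp_rot: [[0.554, 0.833, -0.0], [0.833, -0.554, 0.001], [0.001, -0.0, -1.0]]
ft_force: [0.4, 0.6, -0.8]
grip_width: 0.0471
grip_force: 0.0
time: 0.93
tcp_pos: [0.2151, -0.5599, 0.2479]
tcp_rot: [[-0.024, 1.0, -0.0], [1.0, 0.024, 0.001], [0.001, -0.0, -1.0]]
ft_force: [-0.0, 1.0, -0.2]
grip_width: 0.0469
grip_force: 0.0
time: 1.35
tcp_pos: [0.2152, -0.5599, 0.2478]
tcp_rot: [[-0.593, 0.805, -0.0], [0.805, 0.593, 0.001], [0.001, 0.0, -1.0]]
ft_force: [-0.5, -0.8, -0.6]
grip_width: 0.0469
grip_force: 0.0
t 1.35 tcp mm [ 215.2 -559.9  247.8] ang 126.36 tilt [ 7.e-04  3.e-04 -1.e+00] j [-81.5   6.    5.5  89.6  -0.  -27.8]
offset mm [265.9 697.   38.3] yaw -9.59 F [-0.5 -0.8 -0.6] M [ 0.05  0.04 -0.04] w 46.9 gf 0.0
```

```bash
python3 -m creep '{"offset":[[0.0133,0.0349,0],[0.0133,0.0349,0],[0.0133,0.0349,0],[0.0133,0.0349,0],[0.0133,0.0349,0]],"yaw":[0,0,0,0,0],"hand":[0.55,0.55,0.55,0.55,0.55]}' | tail -3
python3 -m creep '{"offset":[[0.0133,0.0349,0],[0.0133,0.0349,0],[0.0133,0.0349,0],[0.0133,0.0349,0],[0.0133,0.0349,0]],"yaw":[0,0,0,0,0],"hand":[0.55,0.55,0.55,0.55,0.55]}' | tail -3
python3 -m creep '{"offset":[[0.0133,0.0349,0],[0.0133,0.0349,0],[0.0133,0.0349,0],[0.0133,0.0349,0],[0.0133,0.0349,0]],"yaw":[0,0,0,0,0],"hand":[0.55,0.55,0.55,0.55,0.55]}' | tail -3
python3 -m creep '{"offset":[[0.0133,0.0349,0],[0.0133,0.0349,0],[0.0133,0.0349,0],[0.0133,0.0349,0],[0.0133,0.0349,0]],"yaw":[0,0,0,0,0],"hand":[0.55,0.55,0.55,0.55,0.55]}' | tail -3
python3 goto.py 0.6188 0.0675 0.21 135.95
```

```text
ft_force: [0.9, -0.8, 0.7]
grip_width: 0.0473
grip_force: 0.0
ft_force: [0.7, -1.1, 0.9]
grip_width: 0.047
grip_force: 0.0
ft_force: [0.2, -1.4, -0.0]
grip_width: 0.0469
grip_force: 0.0
ft_force: [1.3, -1.5, 0.5]
grip_width: 0.0465
grip_force: 0.0
t 3.02 tcp mm [623.9  67.4 247.8] ang 126.03 tilt [ 2.e-04 -5.e-04 -1.e+00] j [-5.7 10.9 10.9 90.  -0.  48.2]
offset mm [ 3.1 -4.1 37.8] yaw -9.92 F [ 1.3 -1.5  0.5] M [-0.08 -0.1   0.03] w 46.5 gf 0.0
```

```bash
python3 -m creep '{"offset":[[0.0031,-0.0041,0.019],[0,0,0.019],[0,0,0],[0,0,0],[0,0,0]],"yaw":[0,0,-5,-4.9,0],"hand":[0.5,0.5,0.5,0.5,0.5]}' | tail -3
python3 - <<'E'
from m import *
p,d,K,R,t=grab('wrist'); cv2.imwrite('pics/w1.png',p); print((-R.T@t).round(3),R[2].round(2))
W=cloud(d,K,R,t); Z=W[...,2]; print('Z bar/head',np.percentile(Z[(Z>.12)&(Z<.18)],[5,50,95]).round(4))
h=cv2.cvtColor(p,cv2.COLOR_BGR2HSV); H,S,V=cv2.split(h); bl=(H>100)&(H<130)&(S>120)
B=.0438; c=(K,R,t); rect(bl&(Z>.155),B+.123,c,'bar'); rect(bl,B+.099,c,'head')
th=((H>12)&(H<35)&(S>90)&(V>60)&(abs(Z-.1338)<.006))
n,l,s,ce=cv2.connectedComponentsWithStats(th.astype(np.uint8))
for i in range(1,n):
  if s[i,4]>15: print(ce[i].round(1),s[i,4],(plane(ce[i],B+.09,*c)[0,:2]*1000).round(1))
E
python3 goto.py 0.6188 0.0675 0.1625 135.95
```

```text
ft_force: [-0.0, -0.1, 0.2]
grip_width: 0.0425
grip_force: 0.0
[0.561 0.122 0.335] [ 0.23 -0.22 -0.95]
Z bar/head [0.1284 0.1317 0.1449]
bar centre [618.7  69.2] size [11.6 51.8] long axis -44.2 2791
head centre [619.8  66.1] size [57.1 61.9] long axis -82.6 10657
[267.3 198.8] 200 [574.5  75.1]
[415.2 250.1] 180 [642.6 109. ]
[234.5 300.4] 186 [599.6  25. ]
[369.7 344.4] 107 [666.6  57.8]
t 3.48 tcp mm [618.   65.7 209.8] ang 135.84 tilt [ 7.e-04 -6.e-04 -1.e+00] j [-6.   9.5  5.4 86.  -0.  38.2]
offset mm [ 0.7  1.9 47.3] yaw -0.11 F [-0.  -0.9 -0.4] M [-0.   -0.02  0.01] w 42.6 gf 0.0
```

View pics/w1.png

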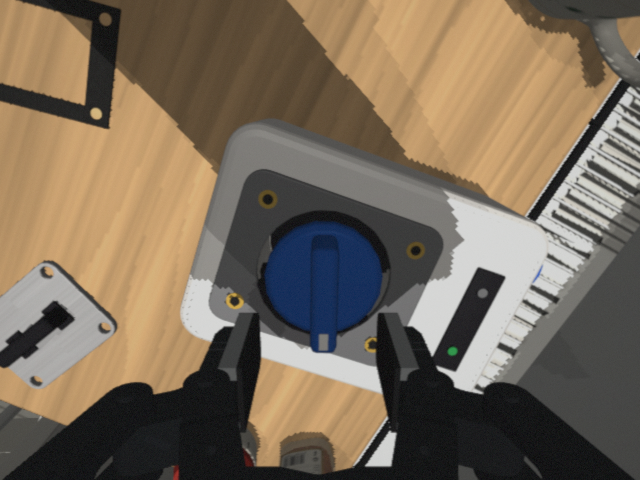

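The wrist view shows the bar at (323,290), centred between the open fingertips at (240,370) and (400,370). The threads read within 2 mm of the top view, so I descend.

```bash
python3 -m creep '{"offset":[[0,0.0015,0.012],[0,0,0.012],[0,0,0.012],[0,0,0.008],[0,0,0.0035]],"yaw":[0,0,0,0,0],"hand":[0.45,0.45,0.45,0.45,0.45]}' | tail -3
python3 -m creep '{"offset":[[0,0,0],[0,0,0],[0,0,0],[0,0,0],[0,0,0]],"yaw":[0,0,0,0,0],"hand":[0.3,0.3,0,0,0]}' | tail -3
python3 -m creep '{"offset":[[0,0,0],[0,0,0],[0,0,0],[0,0,0],[0,0,0]],"yaw":[0,0,0,0,0],"hand":[0,0,0,0,0]}' | tail -3
python3 goto.py 0.6193 0.0673 0.1625 135.95
```

```text
ft_force: [-0.7, 0.6, 0.1]
grip_width: 0.0383
grip_force: 0.0
ft_force: [0.3, -0.0, 2.0]
grip_width: 0.0106
grip_force: 59.3
ft_force: [0.1, -0.1, 5.9]
grip_width: 0.0104
grip_force: 59.8
t 4.73 tcp mm [619.7  66.6 163.6] ang 135.91 tilt [-1.2e-03  8.0e-04 -1.0e+00] j [-5.9  9.9  1.1 81.1 -0.  38.2]
offset mm [0.8 0.2 1.1] yaw -0.04 F [ 0.1 -0.1  5.9] M [-0.04  0.07  0.  ] w 10.4 gf 59.8
```

```bash
python3 -m creep '{"offset":[[0,0,-0.0004],[0,0,0],[0,0,0],[0,0,0],[0,0,0]],"yaw":[-2,-4,-4,-4,-4],"hand":[0,0,0,0,0]}' | tail -3
python3 goto.py 0.6193 0.0673 0.1625 206.7
python3 -m creep '{"offset":[[0,0,0],[0,0,0],[0,0,0],[0,0,0],[0,0,0]],"yaw":[-4,-4,-4,-4,-4],"hand":[0,0,0,0,0]}' | tail -3
python3 goto.py 0.6193 0.0673 0.1625 206.7
python3 -m creep '{"offset":[[0,0,0],[0,0,0],[0,0,0],[0,0,0],[0,0,0]],"yaw":[-4,-4,-4,-4,-4],"hand":[0,0,0,0,0]}' | tail -3
python3 goto.py 0.6193 0.0673 0.1625 206.7
```

```text
ft_force: [-0.8, 0.8, 4.1]
grip_width: 0.0107
grip_force: 59.6
t 5.15 tcp mm [619.4  66.6 163.6] ang 154.11 tilt [-6.e-04  1.e-04 -1.e+00] j [-5.9  9.9  1.1 81.1 -0.  20. ]
offset mm [0.4 0.6 1.1] yaw -52.59 F [-0.8  0.8  4.1] M [-0.06 -0.03 -0.12] w 10.7 gf 59.6
ft_force: [-0.3, -0.0, 2.7]
grip_width: 0.0111
grip_force: 59.6
t 5.57 tcp mm [619.5  66.6 163.6] ang 174.11 tilt [-7.e-04 -1.e-04 -1.e+00] j [-5.9  9.9  1.1 81.1 -0.   0. ]
offset mm [0.2 0.7 1.1] yaw -32.59 F [-0.3 -0.   2.7] M [-0.01  0.11 -0.11] w 11.1 gf 59.6
ft_force: [0.2, 0.2, 3.4]
grip_width: 0.0107
grip_force: 59.6
t 5.98 tcp mm [619.5  66.6 163.6] ang -165.89 tilt [-6.e-04 -3.e-04 -1.e+00] j [ -5.9   9.9   1.1  81.1  -0.  -20. ]
offset mm [0.  0.7 1.1] yaw -12.59 F [0.2 0.2 3.4] M [-0.01 -0.04 -0.11] w 10.7 gf 59.6
```

```bash
python3 -m creep '{"offset":[[0,0,0],[0,0,0],[0,0,0],[0,0,0],[0,0,0]],"yaw":[-4,-4,-3,-1.5,0],"hand":[0,0,0,0,0]}' | tail -3
python3 goto.py 0.6193 0.0673 0.1625 206.7
python3 -m creep '{"offset":[[0,0,0],[0,0,0],[0,0,0],[0,0,0],[0,0,0]],"yaw":[-1,-1,0,0,0],"hand":[0,0,0,0,0]}' | tail -3
python3 goto.py 0.6193 0.0673 0.1625 206.7
python3 -m creep '{"offset":[[0,0,0],[0,0,0],[0,0,0],[0,0,0],[0,0,0]],"yaw":[-1,-0.5,0,0,0],"hand":[0,0,0,0,0]}' | tail -3
python3 goto.py 0.6193 0.0673 0.1625 206.7
```

```text
ft_force: [0.7, 0.4, 4.2]
grip_width: 0.0105
grip_force: 59.6
t 6.4 tcp mm [619.5  66.6 163.6] ang -153.51 tilt [-6.e-04 -5.e-04 -1.e+00] j [ -5.9   9.9   1.1  81.1  -0.  -32.4]
offset mm [-0.1  0.7  1.1] yaw -0.21 F [0.7 0.4 4.2] M [-0.03 -0.03  0.05] w 10.5 gf 59.6
ft_force: [-0.2, -0.2, 5.6]
grip_width: 0.0106
grip_force: 59.8
t 6.82 tcp mm [619.5  66.6 163.6] ang -151.58 tilt [-6.e-04 -5.e-04 -1.e+00] j [ -5.9   9.9   1.1  81.1  -0.  -34.3]
offset mm [-0.1  0.7  1.1] yaw 1.72 F [-0.2 -0.2  5.6] M [-0.08  0.01  0.11] w 10.6 gf 59.8
ft_force: [0.2, 0.2, 5.4]
grip_width: 0.0107
grip_force: 59.8
t 7.23 tcp mm [619.5  66.6 163.6] ang -150.09 tilt [-5.e-04 -5.e-04 -1.e+00] j [ -5.9   9.9   1.1  81.1  -0.  -35.8]
offset mm [-0.2  0.7  1.1] yaw 3.21 F [0.2 0.2 5.4] M [-0.03 -0.01  0.02] w 10.7 gf 59.8
```

```bash
python3 -m creep '{"offset":[[0,0,0],[0,0,0],[0,0,0],[0,0,0],[0,0,0]],"yaw":[-0.5,-0.5,0,0,0],"hand":[0,0,0,0,0]}' | tail -3
python3 goto.py 0.6193 0.0673 0.1625 206.7
python3 -m creep '{"offset":[[0,0,0],[0,0,0],[0,0,0],[0,0,0],[0,0,0]],"yaw":[-0.5,-0.5,0,0,0],"hand":[0,0,0,0,0]}' | tail -3
python3 goto.py 0.6193 0.0673 0.1625 206.7
```

```text
ft_force: [0.1, -0.4, 4.8]
grip_width: 0.0109
grip_force: 59.8
t 7.65 tcp mm [619.5  66.6 163.6] ang -149.09 tilt [-5.e-04 -5.e-04 -1.e+00] j [ -5.9   9.9   1.1  81.1  -0.  -36.8]
offset mm [-0.2  0.7  1.1] yaw 4.21 F [ 0.1 -0.4  4.8] M [-0.02  0.01 -0.01] w 10.9 gf 59.8
ft_force: [1.0, -0.7, 5.7]
grip_width: 0.0109
grip_force: 59.7
t 8.07 tcp mm [619.5  66.6 163.6] ang -148.09 tilt [-6.e-04 -6.e-04 -1.e+00] j [ -5.9   9.9   1.1  81.1  -0.  -37.8]
offset mm [-0.2  0.8  1.1] yaw 5.21 F [ 1.  -0.7  5.7] M [-0.08 -0.06 -0.06] w 10.9 gf 59.7
```

```bash
python3 -m creep '{"offset":[[0,0,0],[0,0,0],[0,0,0],[0,0,0],[0,0,0]],"yaw":[-0.6,0,0,0,0],"hand":[0,0,0,0,0]}' | tail -3
python3 goto.py 0.6193 0.0673 0.1625 206.7
python3 -m creep '{"offset":[[0,0,0],[0,0,0],[0,0,0],[0,0,0],[0,0,0]],"yaw":[-0.8,0,0,0,0],"hand":[0,0,0,0,0]}' | tail -3
python3 goto.py 0.6193 0.0673 0.1625 206.7
python3 - <<'E'
from m import *
p,d,K,R,t=grab('wrist'); cv2.imwrite('pics/w2.png',p)
E
```

```text
ft_force: [1.1, -0.7, 6.0]
grip_width: 0.0106
grip_force: 59.7
t 8.48 tcp mm [619.5  66.5 163.6] ang -147.5 tilt [-5.e-04 -6.e-04 -1.e+00] j [ -5.9   9.9   1.1  81.1  -0.  -38.4]
offset mm [-0.2  0.8  1.1] yaw 5.8 F [ 1.1 -0.7  6. ] M [-0.06 -0.07 -0.08] w 10.6 gf 59.7
ft_force: [0.0, 0.5, 5.1]
grip_width: 0.0106
grip_force: 59.8
t 8.9 tcp mm [619.6  66.5 163.6] ang -146.69 tilt [-6.e-04 -8.e-04 -1.e+00] j [ -5.9   9.9   1.1  81.1  -0.  -39.2]
offset mm [-0.2  0.8  1.1] yaw 6.61 F [0.  0.5 5.1] M [-0.12 -0.13 -0.23] w 10.6 gf 59.8
```

View pics/w2.png

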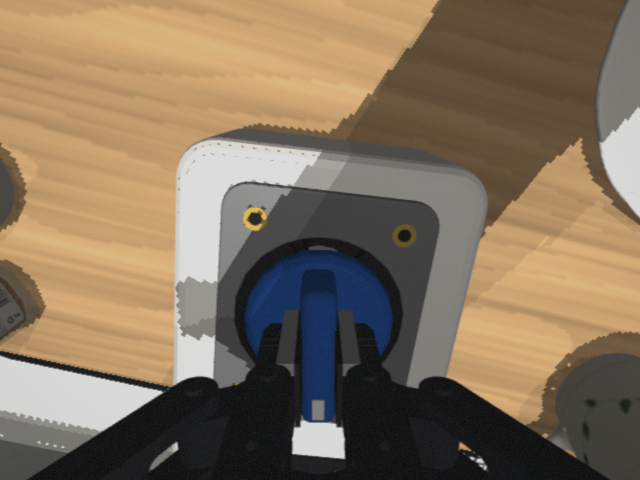

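The wrist view shows the bar at (319,340), just past the unit's axis, with the white mark at (318,410). The moment has risen to -0.23 N m at 6.6° past, so it is at the stop. I ease back slightly and lift.

```bash
python3 -m creep '{"offset":[[0,0,0],[0,0,-0.002],[0,0,-0.004],[0,0,-0.006],[0,0,-0.006]],"yaw":[2,1,0,0,0],"hand":[0,0,0,0,0]}' | tail -3
python3 goto.py 0.4162 0.204 0.23 206.7
python3 -m creep '{"offset":[[0,0,-0.006],[0,0,-0.006],[0,0,-0.006],[0,0,-0.006],[0,0,-0.006]],"yaw":[0,0,0,0,0],"hand":[0,0,0,0,0]}' | tail -3
python3 goto.py 0.4162 0.204 0.23 206.7
python3 -m creep '{"offset":[[0,0,-0.006],[0,0,-0.006],[0,0,-0.006],[0,0,-0.003],[0,0,0]],"yaw":[0,0,0,0,0],"hand":[0,0,0,0,0]}' | tail -3
python3 goto.py 0.4162 0.204 0.23 206.7
```

```text
ft_force: [0.2, -0.4, -1.2]
grip_width: 0.0107
grip_force: 58.8
t 9.37 tcp mm [618.9  66.7 181.2] ang -149.64 tilt [ 9.e-04  7.e-04 -1.e+00] j [ -5.9   9.8   2.8  83.    0.  -36.2]
offset mm [105.5 220.9 -48.5] yaw 3.66 F [ 0.2 -0.4 -1.2] M [ 0.04 -0.02 -0.01] w 10.7 gf 58.8
ft_force: [0.4, 0.2, -0.2]
grip_width: 0.0108
grip_force: 58.8
t 9.78 tcp mm [619.3  66.6 211.9] ang -149.68 tilt [-1.e-04 -2.e-04 -1.e+00] j [ -5.9   9.7   5.8  86.1  -0.  -36.2]
offset mm [106.  221.1 -18.2] yaw 3.62 F [ 0.4  0.2 -0.2] M [ 0.03 -0.06  0.  ] w 10.8 gf 58.8
ft_force: [0.2, -0.5, -1.9]
grip_width: 0.0109
grip_force: 58.8
t 10.2 tcp mm [619.7  66.6 233.2] ang -149.69 tilt [-1.e-03 -8.e-04 -1.e+00] j [ -5.9   9.8   8.2  88.3  -0.  -36.2]
offset mm [106.3 221.3   2.9] yaw 3.61 F [ 0.2 -0.5 -1.9] M [ 0.02 -0.05  0.04] w 10.9 gf 58.8
```

```bash
python3 -m creep '{"offset":[[0.0053,0.0111,0],[0.0106,0.0221,0],[0.0106,0.0221,0],[0.0106,0.0221,0],[0.0106,0.0221,0]],"yaw":[0,0,0,0,0],"hand":[0,0,0,0,0]}' | tail -3
python3 -m creep '{"offset":[[0.0106,0.0221,0],[0.0106,0.0221,0],[0.0106,0.0221,0],[0.0106,0.0221,0],[0.0106,0.0221,0]],"yaw":[0,0,0,0,0],"hand":[0,0,0,0,0]}' | tail -3
python3 -m creep '{"offset":[[0.0053,0.0111,0],[0,0,0.01],[0,0,0.02],[0,0,0.02],[0,0,0.02]],"yaw":[0,0,0,0,0],"hand":[0,0,0,0,0]}' | tail -3
python3 -m creep '{"offset":[[0,0,0.01],[0,0,0.008],[0,0,0],[0,0,0],[0,0,0]],"yaw":[0,0,0,0,0],"hand":[0,0,0,0,0]}' | tail -3
python3 goto.py 0.4162 0.204 0.1256 206.7
python3 - <<'E'
from m import *
B=.0438
p,d,K,R,t=grab('side'); cv2.imwrite('pics/s2.png',p)
p,d,K,R,t=grab('top'); c=(K,R,t); Z=cloud(d,K,R,t)[...,2]
H,S,V=cv2.split(cv2.cvtColor(p,cv2.COLOR_BGR2HSV)); v,u=np.mgrid[:480,:640]
m=(Z<.08)&(Z>.0475)&(u>205)&(u<325)&(v>250)&(v<370)&(S<60)&(V>90); Q=plane(np.c_[u[m],v[m]],B+.02,*c)*1000; print('plate extents',Q.min(0),Q.max(0))
rect((u>205)&(u<400)&(v>200)&(v<370)&(H>100)&(H<130)&(S>120),.165,c,'head')
E
```

```text
ft_force: [0.4, 1.0, -1.9]
grip_width: 0.0107
grip_force: 58.8
ft_force: [-1.0, -0.7, -0.5]
grip_width: 0.0103
grip_force: 58.8
ft_force: [0.2, 0.2, -2.4]
grip_width: 0.0105
grip_force: 58.9
ft_force: [-0.2, 0.0, -1.3]
grip_width: 0.0108
grip_force: 58.8
t 11.87 tcp mm [416.9 204.  145.2] ang -149.69 tilt [-1.3e-03 -6.0e-04 -1.0e+00] j [  9.9 -18.2 -27.7  80.4  -0.  -20.4]
offset mm [ 0.6  0.4 19.6] yaw 3.61 F [-0.2  0.  -1.3] M [ 0.01 -0.07 -0.02] w 10.8 gf 58.8
plate extents [329.55743901 116.43633413  63.8       ] [504.57657731 228.28623756  63.8       ]
head centre [403.6 179.9] size [ 8.  32.2] long axis -18.98 61
```

View pics/s2.png

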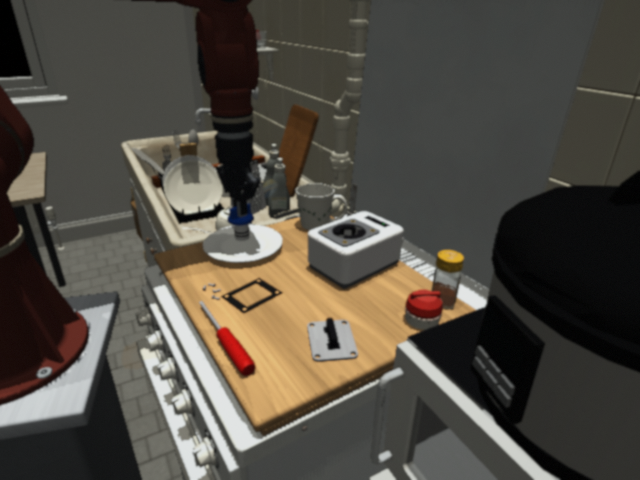

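The side view shows the filter held above the plate's middle at (240,230), and the socket empty at (350,232). I lower it in small steps.

```bash
python3 -m creep '{"offset":[[0,0,0.006],[0,0,0.005],[0,0,0.003],[0,0,0.002],[0,0,0]],"yaw":[0,0,0,0,0],"hand":[0,0,0,0,0]}' | tail -3
python3 -m creep '{"offset":[[0,0,0.0008],[0,0,0.0004],[0,0,0],[0,0,0],[0,0,0]],"yaw":[0,0,0,0,0],"hand":[0,0,0,0,0]}' | tail -3
python3 -m creep '{"offset":[[0,0,0.0008],[0,0,0.0004],[0,0,0],[0,0,0],[0,0,0]],"yaw":[0,0,0,0,0],"hand":[0,0,0,0,0]}' | tail -3
python3 goto.py 0.4162 0.204 0.1256 206.7
```

```text
ft_force: [-0.7, 0.4, -1.2]
grip_width: 0.0106
grip_force: 58.8
ft_force: [-0.4, 0.1, -1.5]
grip_width: 0.0106
grip_force: 58.8
ft_force: [-0.8, 1.0, 3.5]
grip_width: 0.0107
grip_force: 59.4
t 13.22 tcp mm [416.3 204.  126. ] ang -149.68 tilt [-4.e-04 -2.e-04 -1.e+00] j [  9.9 -17.9 -29.5  78.4  -0.  -20.4]
offset mm [0.1 0.  0.4] yaw 3.62 F [-0.8  1.   3.5] M [-0.02  0.21 -0.03] w 10.7 gf 59.4
```

```bash
python3 -m creep '{"offset":[[0,0,0],[0,0,0],[0,0,0],[0,0,0],[0,0,0]],"yaw":[0,0,0,0,0],"hand":[0.2,0.3,0.4,0.45,0.45]}' | tail -3
python3 -m creep '{"offset":[[0,0,-0.005],[0,0,-0.01],[0,0,-0.02],[0,0,-0.03],[0,0,-0.03]],"yaw":[0,0,0,0,0],"hand":[0.45,0.45,0.45,0.45,0.45]}' | tail -3
python3 -m creep '{"offset":[[0,0,-0.015],[0,0,0],[0,0,0],[0,0,0],[0,0,0]],"yaw":[-7,-7,-7,-7,-7],"hand":[0.45,0.45,0.45,0.45,0.45]}' | tail -3
python3 -m creep '{"offset":[[0,0,0],[0,0,0],[0,0,0],[0,0,0],[0,0,0]],"yaw":[-7,-7,-4.3,0,0],"hand":[0.45,0.45,0.45,0.45,0.45]}' | tail -3
python3 goto.py 0.5299 -0.1368 0.14 263.6
```

```text
ft_force: [-0.2, -0.5, 0.3]
grip_width: 0.0381
grip_force: 0.0
ft_force: [0.0, 0.3, 0.1]
grip_width: 0.0385
grip_force: 0.0
ft_force: [-0.3, -0.4, -0.4]
grip_width: 0.0383
grip_force: 0.0
ft_force: [0.2, 0.1, -0.2]
grip_width: 0.0386
grip_force: 0.0
t 14.88 tcp mm [416.3 204.  236.5] ang -96.54 tilt [-1.e-04 -8.e-04 -1.e+00] j [  9.9 -18.3 -18.3  89.9  -0.  -73.6]
offset mm [ 325.7 -151.6   96.6] yaw -0.14 F [ 0.2  0.1 -0.2] M [-0.01 -0.    0.05] w 38.6 gf 0.0
```

```bash
python3 -m creep '{"offset":[[0.0326,-0.0152,0],[0.0326,-0.0152,0],[0.0326,-0.0152,0],[0.0326,-0.0152,0],[0.0326,-0.0152,0]],"yaw":[0,0,0,0,0],"hand":[0.45,0.45,0.45,0.45,0.45]}' | tail -3
python3 -m creep '{"offset":[[0.0326,-0.0152,0],[0.0326,-0.0152,0],[0.0326,-0.0152,0],[0.0326,-0.0152,0],[0.0326,-0.0152,0]],"yaw":[0,0,0,0,0],"hand":[0.45,0.45,0.45,0.45,0.45]}' | tail -3
python3 -m creep '{"offset":[[0,0,0.02],[0,0,0.02],[0,0,0.02],[0,0,0],[0,0,0]],"yaw":[0,0,0,0,0],"hand":[0.45,0.45,0.45,0.45,0.45]}' | tail -3
cat > cov.py <<'E'
from m import *
import sys
B=.0438
p,d,K,R,t=grab('wrist'); cv2.imwrite(sys.argv[1],p); c=(K,R,t); W=cloud(d,K,R,t); Z=W[...,2]
H,S,V=cv2.split(cv2.cvtColor(p,cv2.COLOR_BGR2HSV))
near=(np.hypot(W[...,0]-.53,W[...,1]+.137)<.07)
print('board z',np.median(Z[near&(S>60)]).round(4),'plate z',np.median(Z[near&(S<40)&(V>90)&(Z<.06)]).round(4),'bar top',np.percentile(Z[near],[97,99]).round(4))
rect(near&(Z<.06)&(S<60)|near&(Z>.058)&(Z<.08),B+.005,c,'cover'); rect(near&(Z>.060)&(Z<.08),B+.027,c,'covbar')
E
python3 cov.py pics/w3.png
python3 - <<'E'
from m import *
p,d,K,R,t=grab('top'); c=(K,R,t); W=cloud(d,K,R,t); Z=W[...,2]
H,S,V=cv2.split(cv2.cvtColor(p,cv2.COLOR_BGR2HSV)); v,u=np.mgrid[:480,:640]
bl=(u>205)&(u<330)&(v>250)&(v<370)&(H>100)&(H<130)&(S>120); print('filter z',np.percentile(Z[bl],[5,50,97]).round(4)); rect(bl,.0518+.053,c,'filter head')
cv2.imwrite('pics/top2.png',p)
E
python3 goto.py 0.5299 -0.1368 0.14 263.6
```

```text
ft_force: [0.5, 0.3, -0.3]
grip_width: 0.0386
grip_force: 0.0
ft_force: [1.1, -0.1, 0.3]
grip_width: 0.0384
grip_force: 0.0
ft_force: [-0.3, -0.5, 0.3]
grip_width: 0.0381
grip_force: 0.0
board z 0.0438 plate z 0.0485 bar top [0.2364 0.2392]
cover centre [ 532.6 -138.1] size [92.1 71.8] long axis 83.72 16168
covbar centre [ 532.5 -139.5] size [55.1 11.6] long axis 83.79 1926
filter z [0.1023 0.1059 0.1311]
filter head centre [415.3 203.8] size [54.  52.9] long axis 88.7 629
t 16.23 tcp mm [ 531.5 -137.   177.4] ang -96.43 tilt [ 8.0e-04 -1.7e-03 -1.0e+00] j [ -28.1   -3.2  -11.1   82.    -0.  -111.7]
offset mm [-0.1  1.7 37.4] yaw -0.03 F [0.5 0.  0.3] M [0.03 0.06 0.02] w 38.1 gf 0.0
```

View pics/w3.png

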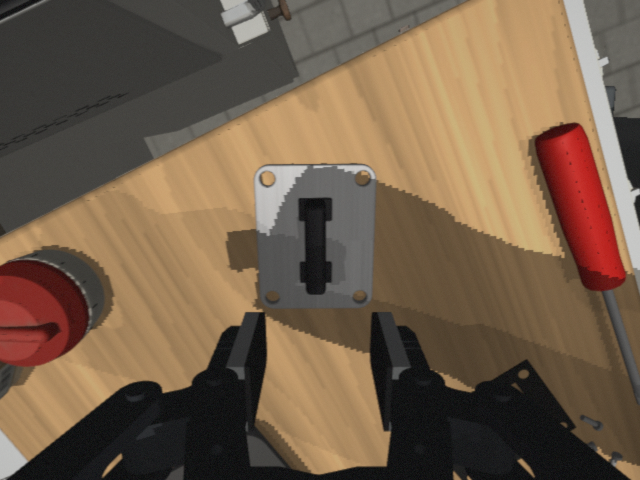

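The wrist view shows the cover's bar at (316,245), in line with the finger midline at about x=317. The screwdriver is at right and the timer at left, both clear. The filter stands upright on the plate at (415,204).

```bash
python3 -m creep '{"offset":[[0.0007,0,0.03],[0,0,0.03],[0,0,0.02],[0,0,0.012],[0,0,0.008]],"yaw":[0.2,0,0,0,0],"hand":[0.45,0.45,0.45,0.45,0.45]}' | tail -3
python3 -m creep '{"offset":[[0,0,0.005],[0,0,0.003],[0,0,0],[0,0,0],[0,0,0]],"yaw":[0,0,0,0,0],"hand":[0.4,0.35,0.3,0.3,0.3]}' | tail -3
python3 goto.py 0.5312 -0.1377 0.069 263.75
```

```text
ft_force: [0.6, -0.4, 0.4]
grip_width: 0.0385
grip_force: 0.0
ft_force: [-0.0, -0.5, 0.1]
grip_width: 0.0256
grip_force: 0.0
t 17.07 tcp mm [ 531.5 -137.9   68.8] ang -96.59 tilt [ 6.0e-04 -1.4e-03 -1.0e+00] j [ -28.2   -0.3  -19.6   70.6   -0.  -111.6]
offset mm [-0.2  0.3 -0.2] yaw -0.34 F [-0.  -0.5  0.1] M [ 0.01 -0.05 -0.05] w 25.6 gf 0.0
```

```bash
python3 -m creep '{"offset":[[0,0,0],[0,0,0],[0,0,0],[0,0,0],[0,0,0]],"yaw":[-0.3,0,0,0,0],"hand":[0.25,0,0,0,0]}' | tail -3
python3 -m creep '{"offset":[[0,0,0],[0,0,0],[0,0,-0.003],[0,0,-0.006],[0,0,-0.01]],"yaw":[0,0,0,0,0],"hand":[0,0,0,0,0]}' | tail -3
python3 -m creep '{"offset":[[0,0,-0.02],[0,0,-0.03],[0,0,-0.03],[0,0,-0.02],[0,0,-0.015]],"yaw":[0,0,0,0,0],"hand":[0,0,0,0,0]}' | tail -3
python3 -m creep '{"offset":[[0,0,0],[0,0,0],[0,0,0],[0,0,0],[0,0,0]],"yaw":[7,7,7,7,7],"hand":[0,0,0,0,0]}' | tail -3
python3 -m creep '{"offset":[[0,0,0],[0,0,0],[0,0,0],[0,0,0],[0,0,0]],"yaw":[7,7,7,0.8,0],"hand":[0,0,0,0,0]}' | tail -3
python3 goto.py 0.6195 0.0668 0.2 206.8
```

```text
ft_force: [-0.5, 0.9, 5.5]
grip_width: 0.0104
grip_force: 61.2
ft_force: [-0.4, -0.9, -3.5]
grip_width: 0.0105
grip_force: 60.2
ft_force: [0.1, 0.4, -2.0]
grip_width: 0.0107
grip_force: 60.3
ft_force: [0.3, -0.3, -1.3]
grip_width: 0.011
grip_force: 60.2
ft_force: [0.1, 0.6, -2.3]
grip_width: 0.0108
grip_force: 60.2
t 19.15 tcp mm [ 530.9 -137.6  202.3] ang -152.94 tilt [-1.e-04 -3.e-04 -1.e+00] j [-28.2  -3.3  -8.6  84.7  -0.  -55.3]
offset mm [-171.9  141.7    2.3] yaw 0.26 F [ 0.1  0.6 -2.3] M [ 0.01  0.01 -0.  ] w 10.8 gf 60.2
```

```bash
python3 -m creep '{"offset":[[-0.01,0.0082,0],[-0.02,0.0165,0],[-0.02,0.0165,0],[-0.02,0.0165,0],[-0.02,0.0165,0]],"yaw":[0.2,0,0,0,0],"hand":[0,0,0,0,0]}' | tail -3
python3 -m creep '{"offset":[[-0.02,0.0165,0],[-0.02,0.0165,0],[-0.02,0.0165,0],[-0.015,0.0122,0],[-0.0069,0.006,0]],"yaw":[0,0,0,0,0],"hand":[0,0,0,0,0]}' | tail -3
python3 -m creep '{"offset":[[0,0,0.004],[0,0,0.004],[0,0,0],[0,0,0],[0,0,0]],"yaw":[0,0,0,0,0],"hand":[0,0,0,0,0]}' | tail -3
python3 goto.py 0.6195 0.0668 0.1688 206.8
python3 - <<'E'
from m import *
for n in ('wrist','top'):
    p,d,K,R,t=grab(n); np.savez(f'{n}4.npz',p=p,d=d,K=K,R=R,t=t,tcp=env.read_state()['tcp_pos'],rot=env.read_state()['tcp_rot'])
    if n=='wrist': cv2.imwrite('pics/w4.png',p)
    else: cv2.imwrite('pics/t4.png',cv2.resize(p[140:260,270:390],None,fx=5,fy=5,interpolation=2))
E
```

```text
ft_force: [-0.1, -0.4, -2.3]
grip_width: 0.0107
grip_force: 60.2
ft_force: [-0.1, 0.4, -1.8]
grip_width: 0.0102
grip_force: 60.2
ft_force: [0.4, 0.1, -1.5]
grip_width: 0.0107
grip_force: 60.2
t 20.4 tcp mm [620.4  65.5 193.8] ang -153.33 tilt [ 2.e-04 -2.e-04 -1.e+00] j [ -6.    9.9   4.2  84.3  -0.  -32.6]
offset mm [ 0.2  1.6 25. ] yaw -0.13 F [ 0.4  0.1 -1.5] M [ 0.02  0.01 -0.02] w 10.7 gf 60.2
```

View pics/w4.png

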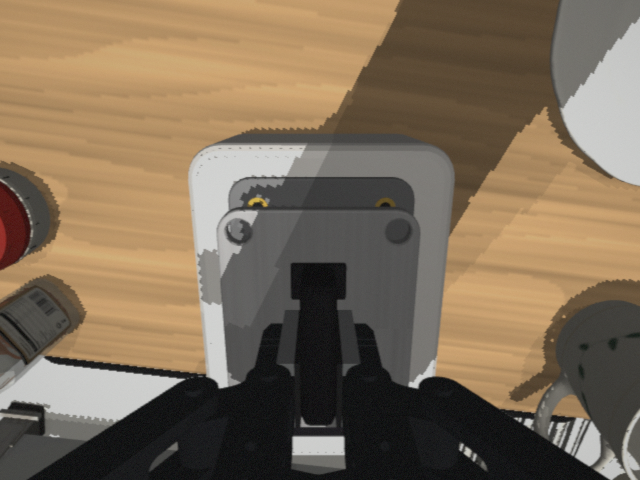

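View pics/t4.png

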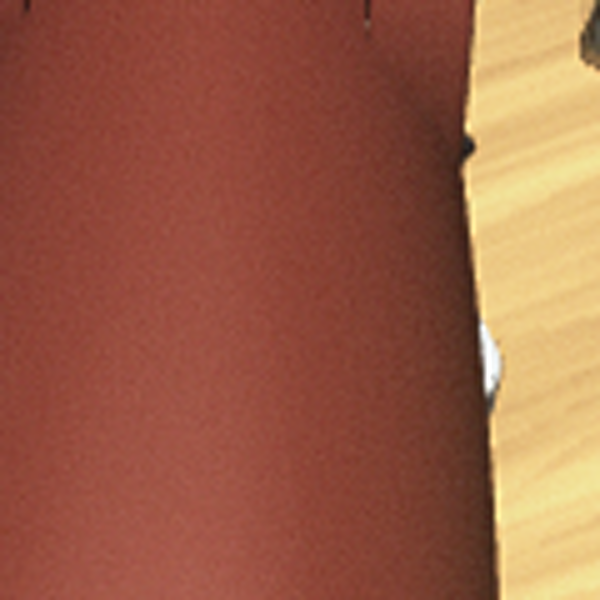

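The wrist view shows the cover held level with its two front holes at (238,230) and (398,230) and the front threads at (258,203) and (385,203), half hidden. The top view is blocked by the arm. I work out the offset from the wrist pictures.

```bash
cat > fit.py <<'E'
from m import *
B=.0438; SE=B+.09
f=np.load('wrist4.npz'); p,d,K,R,t,tcp,rot=[f[k] for k in ['p','d','K','R','t','tcp','rot']]
a=np.radians(-153.33); 
# camera pose in tool frame
Rct=R@rot; tct=R@tcp+t
Z=cloud(d,K,R,t)[...,2]
print('cover top z: depth',np.median(Z[220:250,300:340]).round(4),'expected',(tcp[2]-.02).round(4),'seat depth',np.median(Z[185:192,290:350]).round(4))
# holes: dark blobs in the plate
def refine(pic,uv,r,thr):
    g=pic[uv[1]-r:uv[1]+r+1,uv[0]-r:uv[0]+r+1]; return g
g=cv2.cvtColor(p,cv2.COLOR_BGR2GRAY)
hp=[]
c0=cv2.HoughCircles(cv2.resize(g[200:260,200:440],None,fx=4,fy=4,interpolation=2),cv2.HOUGH_GRADIENT,1,200,param1=80,param2=15,minRadius=35,maxRadius=70)
print('circles',None if c0 is None else (c0[0]/4+[200,200,0]).round(1))
# threads in w2
q=cv2.imread('pics/w2.png'); H,S,V=cv2.split(cv2.cvtColor(q,cv2.COLOR_BGR2HSV)); th=(H>12)&(H<35)&(S>90)&(V>50); th[:190]=0; th[270:]=0; th[:,:225]=0; th[:,435:]=0
th=cv2.morphologyEx(th.astype(np.uint8),cv2.MORPH_CLOSE,np.ones((9,9))); n,l,s,ce=cv2.connectedComponentsWithStats(th)
b=np.radians(-146.69); r2=np.array([[np.cos(b),np.sin(b),0],[np.sin(b),-np.cos(b),0],[0,0,-1.]]); p2=np.array([.6196,.0665,.1636]); R2=Rct@r2.T; t2=tct-R2@p2
T=[]
for i in range(1,n):
    if s[i,4]>60:
        w=plane(ce[i],SE,K,R2,t2)[0]; T.append(w[:2]*1000); print('thread px',ce[i].round(1),s[i,4],'world',T[-1].round(1))
T=np.array(T); e=T[0]-T[1]; print('dist',np.hypot(*e).round(1)); y=e/np.hypot(*e)
if y[1]<0: y=-y
x=np.array([y[1],-y[0]]); print('unit x ang',np.degrees(np.arctan2(x[1],x[0])).round(2),'port',(T.mean(0)+38*x).round(1))
E
python3 fit.py
```

```text
cover top z: depth 0.1738 expected 0.174 seat depth 0.1336
circles [[238.6 231.9  13.6]]
thread px [254.7 218.3] 464 world [599.3  24.9]
thread px [403.8 235.1] 440 world [574.2  74.9]
dist 55.9
unit x ang 26.68 port [620.7  67. ]
```

```bash
cat >> fit.py <<'E'
print('---')
U=[]
for x0 in (205,365):
    big=cv2.resize(g[200:262,x0:x0+66],None,fx=4,fy=4,interpolation=2)
    for p2_ in (15,10,7):
        c0=cv2.HoughCircles(big,cv2.HOUGH_GRADIENT,1,400,param1=40,param2=p2_,minRadius=42,maxRadius=64)
        if c0 is not None: break
    k=c0[0,0]/4+[x0,200,0]; print('hole px',k.round(1)); U.append(k[:2])
P=plane(U,tcp[2]-.02,K,R,t)[:,:2]*1000; print('holes world',P.round(1),'dist',np.hypot(*(P[0]-P[1])).round(1))
e=P[1]-P[0]; e=e if e[1]>0 else -e; y=e/np.hypot(*e); x=np.array([y[1],-y[0]]); print('cover x ang',np.degrees(np.arctan2(x[1],x[0])).round(2),'centre',(P.mean(0)+38*x).round(1),'tcp',tcp*1000)
# cover outline: points of the plate by depth
m=(abs(Z-(tcp[2]-.02))<.005)
v,u=np.mgrid[:480,:640]; rows=range(250,300,5); Wd=cloud(d,K,R,t)
L=[];Rr=[]
for r in rows:
    cc=np.where(m[r,200:440])[0]+200; L.append([cc.min()-.5,r]); Rr.append([cc.max()+.5,r])
L=plane(L,tcp[2]-.02,K,R,t)[:,:2]*1000; Rr=plane(Rr,tcp[2]-.02,K,R,t)[:,:2]*1000
F=[]
for cx in range(255,385,5):
    rr=np.where(m[190:240,cx])[0]+190; F.append([cx,rr.min()-.5])
F=plane(F,tcp[2]-.02,K,R,t)[:,:2]*1000
for nme,A in (('L',L),('R',Rr),('F',F)):
    vx,vy,a0,b0=cv2.fitLine(A.astype(np.float32),cv2.DIST_HUBER,0,.01,.01).ravel(); print(nme,'ang',np.degrees(np.arctan2(vy,vx)).round(2),'signed offsets from tcp along unit x,y:',((A-tcp[:2]*1000)@np.array([[np.cos(a+np.pi),-np.sin(a+np.pi)],[np.sin(a+np.pi),np.cos(a+np.pi)]])).mean(0).round(2))
E
python3 fit.py | sed -n '/---/,$p'
```

```text
---
hole px [238.1 231.1  13.2]
hole px [399.1 230.4  12.3]
holes world [[599.4  23.6]
 [573.9  73.8]] dist 56.3
cover x ang 26.95 centre [620.5  65.9] tcp [620.50785897  65.64511319 193.98646624]
L ang 26.58 signed offsets from tcp along unit x,y: [-22.08 -36.07]
R ang 26.5 signed offsets from tcp along unit x,y: [-22.09  35.4 ]
F ang -63.33 signed offsets from tcp along unit x,y: [-46.48  -0.33]
```

```bash
python3 -m creep '{"offset":[[-0.001,0.0012,0],[0,0,0.005],[0,0,0.007],[0,0,0.007],[0,0,0.004]],"yaw":[0,0,0,0,0],"hand":[0,0,0,0,0]}' | tail -3
python3 -m creep '{"offset":[[0,0,0.002],[0,0,0],[0,0,0],[0,0,0],[0,0,0]],"yaw":[0,0,0,0,0],"hand":[0,0,0,0,0]}' | tail -3
python3 goto.py 0.6208 0.0671 0.1688 206.7
python3 - <<'E'
from m import *
p,d,K,R,t=grab('wrist'); s=env.read_state(); np.savez('wrist5.npz',p=p,d=d,K=K,R=R,t=t,tcp=s['tcp_pos'],rot=s['tcp_rot'])
Z=cloud(d,K,R,t)[...,2]; print('cover z',np.median(Z[225:250,300:340]).round(4))
q,ds,Ks,Rs,ts=grab('side'); np.savez('side5.npz',p=q,d=ds,K=Ks,R=Rs,t=ts)
a=cv2.resize(p[190:270,200:440],(800,267),interpolation=2); b=cv2.resize(q[205:275,300:420],(570,333),interpolation=2)
o=np.zeros((600,800,3),np.uint8); o[:267]=a; o[267:,:570]=b; cv2.imwrite('pics/fin.png',o)
E
```

```text
ft_force: [0.1, -0.8, -1.8]
grip_width: 0.0105
grip_force: 60.2
ft_force: [-0.3, -0.3, -2.4]
grip_width: 0.0108
grip_force: 60.2
t 21.33 tcp mm [621.2  68.  169.2] ang -153.28 tilt [-5.e-04 -4.e-04 -1.e+00] j [ -5.7  10.2   2.   81.7  -0.  -32.4]
offset mm [ 0.7 -0.6  0.4] yaw 0.02 F [-0.3 -0.3 -2.4] M [ 0.06 -0.03 -0.06] w 10.8 gf 60.2
cover z 0.1491
```

View pics/fin.png

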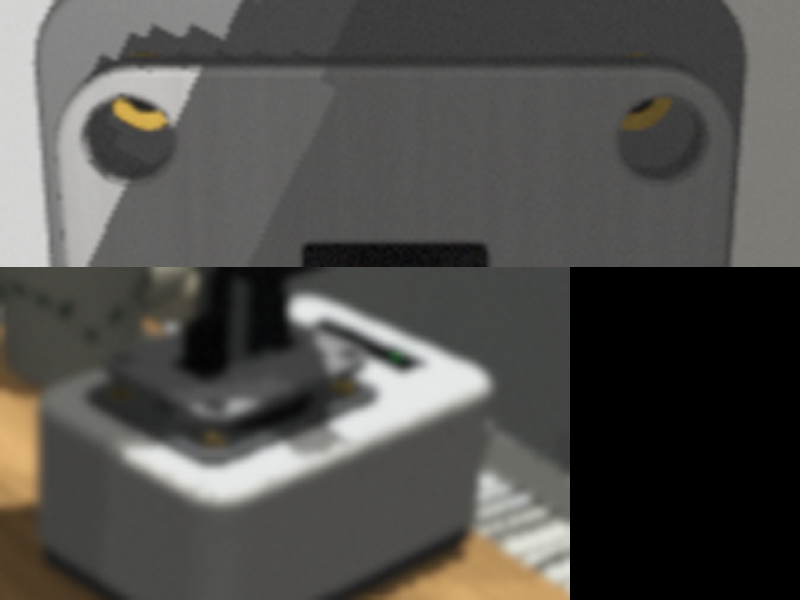

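The final crop shows brass visible through both front holes, symmetrically: left hole (130,138) with thread near (140,105), right hole (660,138) with thread near (648,105). The gap to the seat is clear in the side view. I check this numerically.

```bash
python3 - <<'E'
from m import *
f=np.load('wrist5.npz'); p,K,R,t,tcp=[f[k] for k in ['p','K','R','t','tcp']]; c=(K,R,t)
zt=tcp[2]-.02; g=cv2.cvtColor(p,cv2.COLOR_BGR2GRAY); H,S,V=cv2.split(cv2.cvtColor(p,cv2.COLOR_BGR2HSV))
Rm=np.array([[np.cos(np.radians(26.7)),-np.sin(np.radians(26.7))],[np.sin(np.radians(26.7)),np.cos(np.radians(26.7))]])
for z in (zt,.1491):
  for (x0,hx) in ((205,(239,231.4)),(365,(398,231.4))):
    c0=cv2.HoughCircles(cv2.resize(g[200:262,x0:x0+66],None,fx=4,fy=4,interpolation=2),cv2.HOUGH_GRADIENT,1,400,param1=40,param2=8,minRadius=42,maxRadius=64)
    k=c0[0,0,:2]/4+[x0,200] if c0 is not None else hx
    br=(H>12)&(H<35)&(S>90)&(V>50); br[:216]=0; br[245:]=0; br[:,:x0]=0; br[:,x0+66:]=0
    hw=plane([k,hx],z,*c)[:,:2]*1000
    # outer lower arc of the brass ring: lowest brass pixel of each column -> circle fit on seat
    cols=np.where(br.any(0))[0]; o=np.array([[q,np.where(br[:,q])[0].max()+.5] for q in cols]); A=plane(o,.1338,*c)[:,:2]*1000
    M=np.c_[2*A,np.ones(len(A))]; s=np.linalg.lstsq(M,(A**2).sum(1),rcond=None)[0]; r=np.sqrt(s[2]+s[:2]@s[:2])
    tw=s[:2]; print('hole px',np.round(k,1),'hole',hw.round(1)[0],'thread',tw.round(1),'r',r.round(1),'hole-thread in unit x,y:',((hw-tw)@Rm).round(2).tolist(),len(o))
    tc=plane([[242.3,221.5] if x0==205 else [394.4,221.5]],.1338,*c)[0,:2]*1000; print('   by eye',((hw-tc)@Rm).round(2).tolist())
E
python3 goto.py 0.6208 0.0671 0.1688 206.7
```

```text
hole px [237.4 231.4] hole [600.6  25.9] thread [599.7  25.1] r 4.5 hole-thread in unit x,y: [[1.12, 0.35], [1.13, 0.92]] 17
   by eye [[-0.55, 0.88], [-0.54, 1.45]]
hole px [397.6 229.4] hole [574.7  75.7] thread [574.7  75.3] r 4.3 hole-thread in unit x,y: [[0.21, 0.33], [0.95, 0.5]] 14
   by eye [[-1.28, -1.5], [-0.54, -1.33]]
hole px [237.4 231.4] hole [600.6  25.9] thread [599.7  25.1] r 4.5 hole-thread in unit x,y: [[1.14, 0.34], [1.15, 0.91]] 17
   by eye [[-0.53, 0.87], [-0.52, 1.44]]
hole px [397.6 229.4] hole [574.7  75.7] thread [574.7  75.3] r 4.3 hole-thread in unit x,y: [[0.22, 0.34], [0.96, 0.51]] 14
   by eye [[-1.26, -1.49], [-0.52, -1.32]]
t 21.43 tcp mm [621.1  68.  169.1] ang -153.28 tilt [-4.e-04 -4.e-04 -1.e+00] j [ -5.7  10.2   2.   81.7  -0.  -32.4]
offset mm [ 0.7 -0.6  0.3] yaw 0.02 F [-0.7 -0.6 -1.4] M [-0.01  0.01  0.05] w 10.6 gf 60.2
```

```bash
python3 -m creep '{"offset":[[0.0006,-0.0005,0],[0,0,0],[0,0,0],[0,0,0],[0,0,0]],"yaw":[0,0,0,0,0],"hand":[0,0,0,0,0]}' | tail -3
python3 -m creep '{"offset":[[0,0,0],[0,0,0],[0,0,0],[0,0,0],[0,0,0]],"yaw":[0,0,0,0,0],"hand":[0,0,0,0,0]}' | tail -3
python3 goto.py 0.6208 0.0671 0.1688 206.7
python3 - <<'E'
from workcell import env
print(env.hand_in())
E
```

```text
ft_force: [-0.5, -1.0, -1.2]
grip_width: 0.0105
grip_force: 60.2
ft_force: [1.0, 0.8, -2.2]
grip_width: 0.0108
grip_force: 60.2
t 22.27 tcp mm [620.7  67.3 168.8] ang -153.28 tilt [-0.e+00 -1.e-04 -1.e+00] j [ -5.8  10.1   1.9  81.7  -0.  -32.5]
offset mm [-0.1 -0.2 -0. ] yaw 0.02 F [ 1.   0.8 -2.2] M [ 0.03 -0.01  0.02] w 10.8 gf 60.2
the job is handed in; nothing more can be done
None
```

The job is handed in at 22.3 s: the filter was turned to its stop and now stands upright on the white plate, and the cover is held level about 1 cm above the seat, its holes within about 1 mm of the threads by measurement.

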